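Move varnished temples to the drying rack with self-closing tweezers

ROBOT

A 6-joint arm with a two-finger parallel gripper is mounted at the origin on a cart in front of the work surface, level with it; the furniture and walls round the work are solid. World frame = base frame: x ahead of the robot, y to its left, z up, the work surface at z = 0. Lengths are in mm, angles in rad, forces in N, time in s.
With the tool pointing down it reaches from about 375 to 900 mm from the base axis. Payload 3.1 kg.
Tool frame: the origin (TCP) lies at the very end of the fingers, on their centre line; the grasp point (between the pads) lies 19 mm behind it (robot.pinch_z is the distance from the TCP to the grasp point, in mm); z points along the fingers, y is the line along which they close (so a half turn about z gives the same grasp; the last joint's range is limited). The gripper opens to 87 mm and grips with 3 to 60 N. Pads are 19 mm wide; open, the fingers measure 117 mm over their backs; the gripper's body (75 mm by 190 mm) begins 51 mm behind the grasp point.
Start: joints at [1.058, 0.527, 1.433, -0, 1.181, -0.178], TCP at [205.321, 590.288, 222.548] pointing down, gripper open.
Joint ranges: [-3.08, 3.08], [-0.75, 2.2], [0.22, 2.44], [-1.43, 4.57], [0, 2.65], [-2.85, 2.85]. Speed limits (rad/s): [2.79, 2.79, 3.14, 3.14, 3.14, 3.14].

INTERFACE

Orientations are given as a unit quaternion [x, y, z, w].
In Python, from rig import robot, set_gripper, planner, grab_frame, get_calibration, workorder, telemetry gives the robot as it stands. Calls block until the motion is done:
- robot.goto(position, orientation): joint-space move of the TCP to a pose.
- robot.movel(position, v=150, rotation=None, threshold=None): straight line of the TCP; rotation=None keeps the orientation; v is the mean speed in mm/s. With threshold (N) it stops when the force on the tool has changed by that much, and returns True; else False.
- robot.move_joints(angles): joint-space move.
- set_gripper(opening, grip_force=None): finger opening in mm; grip_force is the grip in N (None keeps the last); returns when the fingers have stopped.
- robot.hold(seconds).
- planner.solve_ik(position, orientation): joint angles nearest the present ones, or None.
- grab_frame(name): name is "side" or "top" or "wrist"; returns (picture, depth): 384x512x3 uint8, blue, green, red; 384x512 float32, mm along the optical axis (not along the pixel's ray), 0 where there is no reading.
- get_calibration(name): a dict with "fx", "fy", "cx", "cy" (pixels), "dist_coeffs" ([k1, k2, p1, p2, k3] as OpenCV has them; the pictures are not rectified), "R" (3x3) and "t" (3): a world point X has camera coordinates R X + t; the wrist camera has in their place "tool_from_camera" (4x4, takes a point from camera to tool coordinates, whose origin is the TCP and whose axes are the flange's). Camera axes: x right, y down, z forward; pixel columns grow to the right and rows downward; lengths in mm; the calibration is good to about 2 mm. A picture is of the moment at which its call begins: read the wrist's pose just before it. get_calibration takes no time and is no camera call.
A pose or a line that the arm cannot do raises robot.MotionError and nothing moves.
- workorder.close_job(): hands the job in; it is judged then, once.
Readings, each from a call of its own:
- telemetry.read_time(): time.
- telemetry.read_joints(): joint angles.
- telemetry.read_qvel(): joint speeds.
- telemetry.read_joint_torque(): joint torques, N m.
- telemetry.read_tool_pos(): TCP position.
- telemetry.read_orientation(): TCP orientation.
- telemetry.read_wrist_force(): force on the tool from outside, world axes, zero at the start.
- telemetry.read_ft_torque(): the same for the moment, N m.
- telemetry.read_grip_width(): finger opening in mm.
- telemetry.read_grip_force(): force on a finger pad.
Only numpy, scipy, OpenCV 4.12 (cv2) and the standard library are available. Lean on these libraries where they do the work, as an engineer would, in place of code of your own. Each camera call takes 0.05 s, during which the arm holds its last target. There are 200 camera calls.

TASK

A freshly varnished pair of amber spectacle temples, joined by a moulding sprue with an upright tab, lies in the drip tray. Squeeze the self-closing tweezers by their two red rolls so that the jaws open, lift them out of their stand, lower the open jaws over the tab and let them spring shut on it. Then lift the tweezers by the black knob on top, carry the temples to the blue drying rack and set them down centred and square across both steel rails, letting go only once they rest there; leave the tweezers clamped upright on the tab, never touch the temples or their sprue with the gripper, and do not disturb the screwdriver, the glue bottle or the black spectacles in front of the instrument.

Things in the scene. Friction and masses are not known exactly. Their poses are not given: they have to be found in the camera images.
- tweezers: Upright self-closing tweezers, 133 mm tall, about 75 g. Origin: midway between the jaw tips, at their lower edge; z up, y the line along which jaws open and rolls are squeezed. Rubber jaws 14 mm wide (x), z 0 to 22 mm, 3 mm apart when shut, sprung shut; free room between them up to z = 38 mm. Aluminium cheeks (z 43 to 57 mm, y +-12 mm, x out to +-20 mm) rest in the stand.
- knob (a point): Grip point of the fixed black knob (18 mm in x, 16 mm in y, z = 99 to 133 mm) on the tweezers' middle line, 120 mm above the jaw tips; axes as the tweezers. Gripping the knob does not move the jaws. The rolls' tops are at z = 95 mm, so take it with fingertips above that.
- blade_left (a joint): Opening angle of the blade on the tweezers' +y side, rad: 0 shut, 0.06 when gripping the tab, 0.28 fully open.
- blade_right (a joint): The same for the blade on the -y side; the two are geared together.
- pad_left (a point): Centre of the red roll (10 mm thick, 18 mm long in x) on the tweezers' +y side, 90 mm above the jaw tips, at y = 22 mm when shut. The two rolls measure 54 mm over their outsides; squeezed to about 32 mm they open the jaws to about 24 mm. That takes 8 N to begin, 11 N at the end; a stop bears any further force, and 20 N grips well.
- pad_right (a point): Centre of the red roll on the tweezers' -y side (y = -22 mm when shut), otherwise the same. When the rolls are let go the jaws shut by themselves and grip the 8 mm tab with about 8 N.
- stand: Grey stand fixed to the table, 90 x 70 mm, 68 mm high, open through the middle along its y. The tweezers stand in it with jaw tips 14 mm above the table, axes along the stand's; they come out straight up, free after 12 mm. Origin: centre of its underside.
- temples: Amber pair of spectacle temples on a moulding sprue, one rigid piece 141 mm long (x), 62 mm wide (y), about 60 g. Origin: centre of its underside. Temples (10 to 12 mm high) lie along x at y = +-27 mm, joined by thin runners up to z = 9 mm; in the middle stands a tab 8 mm thick (y), 36 mm long (x), up to z = 48 mm. With the jaw tips at about z = 20 mm the jaws hold it well.
- tab (a point): Point in the middle of the tab, 10 mm below its top edge (38 mm above the temples' underside); axes as the temples.
- drip_tray: Aluminium drip tray fixed to the table, 190 x 110 mm, walls 14 mm high and 4 mm thick, floor 4 mm thick. Origin: centre of its underside. The temples lie in it.
- rack: Blue drying rack fixed to the table, base 140 x 126 mm, origin at the centre of its underside. Two steel rails 12 mm thick run along its y at x = +-40 mm, tops at z = 36 mm; blue cheeks (inner faces at y = +-55 mm) rise to 48 mm. The temples lie across the rails, their long axis (x) along the rack's x, either way round.
- rails (a point): Centre of the rack at the height of the rails' tops, 36 mm above the table; axes as the rack.
- screwdriver: Loose precision screwdriver with blue handle, 148 mm long, 13 mm thick, a bystander.
- glue: Loose glue bottle, white with yellow band, 35 mm diameter, 98 mm tall, a bystander.
- spectacles: Loose black spectacles, 144 mm wide, 44 mm high, lying on the table in front of the instrument, near its left end, a bystander.

How it is judged:
By the outcome, as a careful person would: the job done as asked, in the order asked, and still so for the second after the job is handed in, with the robot touching nothing.
It also fails if it takes over 61 s, if anything falls off the work surface, if the arm or the gripper's body presses on something with over 40 N, if the wrist force passes 120 N, or if a joint passes its speed limit or range.

## Working session

There is one attempt and no reset: what is moved stays moved. The work goes in short steps, each a Python script; the robot and the scene stay as the last script left them, time stands still between calls to the robot, and variables do not carry over. Pictures are saved under pics/ and viewed, at most 13 in all, crops included, and the job is handed in when it is done.

```bash
ls; mkdir -p pics; python3 - <<'E'
from rig import *
import cv2,numpy as np
for n in ("top","side"):
    im,d=grab_frame(n); cv2.imwrite(f"pics/{n}0.png",im); np.save(f"{n}0.npy",d)
    c=get_calibration(n); print(n,c)
print(telemetry.read_time(),telemetry.read_orientation(),get_calibration("wrist"))
E
```

```text
pics
top {'fx': 415.3094363371328, 'fy': 415.3094363371328, 'cx': 249.9149583899973, 'cy': 188.34828432097925, 'dist_coeffs': array([-0.0221603,  0.       ,  0.       ,  0.       ,  0.       ]), 'R': array([[ 0.01622995, -0.99984353, -0.00703552],
       [-0.99603353, -0.01555163, -0.08760906],
       [ 0.08748593,  0.00842951, -0.99613009]]), 't': array([-268.56834358,  518.65994862, 1090.33730451])}
side {'fx': 426.5886670124749, 'fy': 426.5886670124749, 'cx': 258.66581678351014, 'cy': 192.9577340286438, 'dist_coeffs': array([0.01856493, 0.        , 0.        , 0.        , 0.        ]), 'R': array([[ 0.99087606, -0.13475767,  0.00223582],
       [-0.09047134, -0.67735067, -0.73007603],
       [ 0.09989777,  0.72321258, -0.68336227]]), 't': array([-550.81756235,  -51.15249455, 1082.57233082])}
0.1 [ 1.66636863e-01  9.86017842e-01 -9.26430595e-04 -3.37224105e-04] {'fx': 273.8945533829889, 'fy': 273.8945533829889, 'cx': 252.0512171748924, 'cy': 194.58094950367646, 'dist_coeffs': array([-0.00841062,  0.        ,  0.        ,  0.        ,  0.        ]), 'tool_from_camera': array([[ 4.87128309e-05, -9.62575211e-01, -2.71014689e-01,
         7.52272611e+01],
       [ 9.99999997e-01,  3.20189178e-05,  6.60193523e-05,
         1.12477908e+00],
       [-5.48709949e-05, -2.71014691e-01,  9.62575210e-01,
        -1.62873793e+02],
       [ 0.00000000e+00,  0.00000000e+00,  0.00000000e+00,
         1.00000000e+00]])}
```

View pics/top0.png

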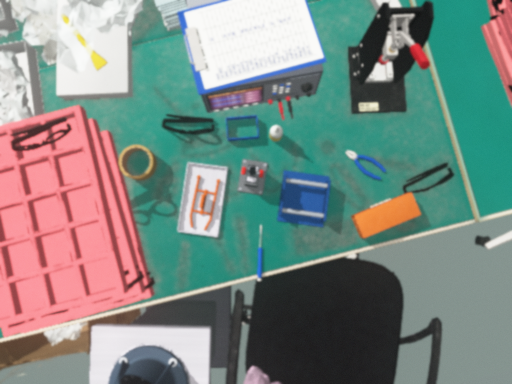

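View pics/side0.png

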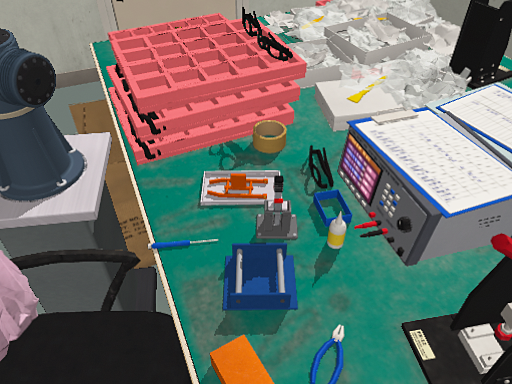

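The top view shows the tray (203,200), the temples (206,203), the tweezers in the stand (253,176) and the rack (304,198). The glue is at (275,132), the screwdriver at (261,255) and the spectacles at (188,124). Next I'll get coarse positions and take a wrist view over the work.

```bash
cat > h.py <<'E'
from rig import *
import cv2,numpy as np
from scipy.spatial.transform import Rotation as Rn
def cam(name):
    c=get_calibration(name); K=np.array([[c['fx'],0,c['cx']],[0,c['fy'],c['cy']],[0,0,1.]])
    if name=="wrist":
        T=np.eye(4); T[:3,:3]=Rn.from_quat(telemetry.read_orientation()).as_matrix(); T[:3,3]=telemetry.read_tool_pos()
        T=T@c['tool_from_camera']; R=T[:3,:3].T; t=-R@T[:3,3]
    else: R,t=c['R'],c['t']
    return K,c['dist_coeffs'],np.array(R),np.array(t)
def ray(cm,px):
    K,D,R,t=cm; p=cv2.undistortPoints(np.array(px,float).reshape(-1,1,2),K,D).reshape(-1,2)
    return (np.c_[p,np.ones(len(p))])@R, -R.T@t
def at_z(cm,px,z):
    d,o=ray(cm,px); return o+d*((z-o[2])/d[:,2])[:,None]
def cloud(cm,d):
    v,u=np.nonzero(d>0); r,o=ray(cm,np.c_[u,v]); P=np.zeros(d.shape+(3,)); P[v,u]=o+r*d[v,u][:,None]; return P
def proj(cm,X): return cv2.projectPoints(np.array(X,float).reshape(-1,1,3),cv2.Rodrigues(cm[2])[0],cm[3],cm[0],cm[1])[0].reshape(-1,2)
def down(yaw): # tool y axis at angle yaw in world, z down
    y=np.array([np.cos(yaw),np.sin(yaw),0]); z=np.array([0,0,-1.]); return Rn.from_matrix(np.c_[np.cross(y,z),y,z]).as_quat()
E
python3 - <<'E'
from h import *
cm=cam("top")
for n,p,z in (("temples",(206,203),20),("tray",(203,200),10),("tweez",(253,176),110),("stand",(253,177),60),("rack",(304,198),36),("glue",(275,132),90),("screw",(261,255),6),("specs",(188,124),20)): print(n,at_z(cm,[p],z).round())
for a in (-1.57,1.57):
  for z in (300,260):
    print(a,z,planner.solve_ik([500,-60,z],down(a)))
robot.goto([500,-60,280],down(-1.57 if 0 else np.pi/2))
cm=cam("wrist"); im,d=grab_frame("wrist"); cv2.imwrite("pics/w0.png",im); np.savez("w0.npz",im=im,d=d,K=cm[0],D=cm[1],R=cm[2],t=cm[3])
print(telemetry.read_time(),telemetry.read_joints())
E
```

```text
temples [[ 482. -143.   20.]]
tray [[ 490. -134.   10.]]
tweez [[ 546. -268.  110.]]
stand [[ 549. -268.   60.]]
rack [[ 498. -403.   36.]]
glue [[ 662. -322.   90.]]
screw [[ 345. -293.    6.]]
specs [[696. -89.  20.]]
-1.57 300 [-3.41672590e-01  2.71726564e-01  1.62994705e+00 -4.44089210e-16
  1.23991904e+00  1.22832741e+00]
-1.57 260 [-3.41672590e-01  3.16743355e-01  1.68563130e+00 -4.44089210e-16
  1.13921800e+00  1.22832741e+00]
1.57 300 [-3.41672590e-01  2.71726564e-01  1.62994705e+00 -4.44089210e-16
  1.23991904e+00 -1.91167259e+00]
1.57 260 [-3.41672590e-01  3.16743355e-01  1.68563130e+00 -4.44089210e-16
  1.13921800e+00 -1.91167259e+00]
2.6833 [-3.40428887e-01  2.93486419e-01  1.65859017e+00  2.09697376e-04
  1.18969477e+00 -1.91238560e+00]
```

View pics/w0.png

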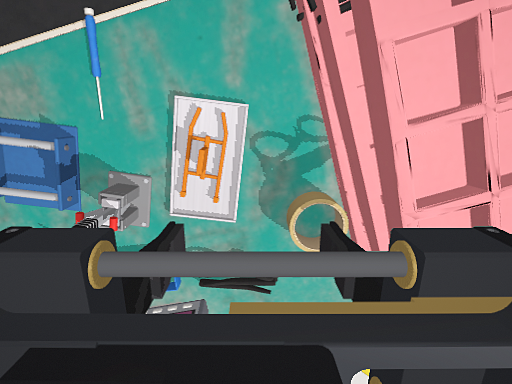

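The wrist view shows the temples in the tray at about (203,155). The tweezers are at (97,218), partly hidden by the gripper. I'll take a second view centred on the stand.

```bash
python3 - <<'E'
from h import *
robot.goto([565,-275,290],down(np.pi/2))
cm=cam("wrist"); im,d=grab_frame("wrist"); cv2.imwrite("pics/w1.png",im); np.savez("w1.npz",im=im,d=d,K=cm[0],D=cm[1],R=cm[2],t=cm[3])
print(telemetry.read_time(),telemetry.read_joints(), np.count_nonzero(d))
E
```

```text
3.6333 [-6.28479123e-01  4.66442139e-01  1.34479960e+00  8.12800683e-04
  1.33212194e+00 -2.20101510e+00] 195793
```

View pics/w1.png

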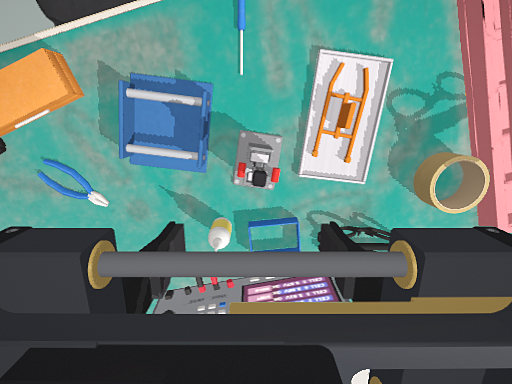

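The wrist view now shows everything: rack (165,122) with two rails, tweezers with rolls at (243,170) and (275,175), knob (259,178) and temples (342,113). I'll fit poses from all the views.

```bash
cat > fit.py <<'E'
from h import *
def rect(P):
    (c,s,a)=cv2.minAreaRect(P[:,:2].astype(np.float32)); 
    if s[0]<s[1]: s=s[::-1]; a+=90
    return np.round(c,1),np.round(s,1),round((a+90)%180-90,1)
def big(m):
    n,l,s,_=cv2.connectedComponentsWithStats(m.astype(np.uint8)); return l==1+np.argmax(s[1:,4]) if n>1 else m
def near(P,c,r): return np.hypot(P[...,0]-c[0],P[...,1]-c[1])<r
def fit(im,d,cm):
    P=cloud(cm,d); b,g,r=[im[...,i].astype(int) for i in range(3)]; Z=P[...,2]
    px=lambda m: np.argwhere(m)[:,::-1]
    org=near(P,(485,-140),120)&(r>150)&(g<180)&(r-b>90)
    org=big(org); Q=P[org]; print(" temples rect",rect(Q), "z",np.percentile(Q[:,2],[2,50,99]).round())
    t=org&(Z>47); Q=at_z(cm,px(t),52); print(" tabtop",len(Q),rect(Q),Q.mean(0).round(1)[:2])
    red=near(P,(546,-268),60)&(Z>85)&(r-g>80)&(r-b>80)
    n,l,s,c=cv2.connectedComponentsWithStats(red.astype(np.uint8))
    for i in range(1,n):
        if s[i,4]>8: Q=P[l==i]; k=Q[:,2]>np.percentile(Q[:,2],97)-4; print(" roll",s[i,4],Q[k].mean(0).round(1),rect(Q[k]))
    kn=near(P,(546,-268),50)&(Z>135); 
    if kn.any(): print(" knob",kn.sum(),P[kn].mean(0).round(1),rect(P[kn]))
    st=near(P,(546,-268),70)&(Z>62)&(Z<71)&(abs(r-b)<40); print(" standtop",st.sum(), rect(P[st]) if st.any() else '')
    bp=near(P,(546,-268),75)&(Z>4)&(abs(r-g)<25)&(abs(g-b)<25)&(r>70); bp=big(bp); print(" stand all",rect(P[bp]))
    ra=near(P,(498,-403),85)&(Z>28)&(Z<42)&(abs(r-b)<40)&(r>110)
    n,l,s,c=cv2.connectedComponentsWithStats(ra.astype(np.uint8))
    for i in range(1,n):
        if s[i,4]>40: Q=at_z(cm,px(l==i),34); print(" rail",s[i,4],rect(Q),"zmax",np.percentile(P[l==i][:,2],95).round(1))
    bl=near(P,(498,-403),110)&(b-r>40)&(Z>2); bl=big(bl); print(" rack blue",rect(P[bl]))
    bl=bl&(Z>44); print(" cheeks",rect(P[bl]) if bl.any() else '')
    tr=near(P,(485,-140),125)&(Z>11)&(Z<17)&(abs(r-b)<30)&(r>130); print(" tray rim",rect(P[big(tr)]))
if __name__=="__main__":
    print("top"); fit(cv2.imread("pics/top0.png"),np.load("top0.npy"),cam("top"))
    for n in ("w0","w1"):
        z=np.load(n+".npz"); print(n); fit(z['im'],z['d'],(z['K'],z['D'],z['R'],z['t']))
E
python3 fit.py
```

```text
top
 temples rect (array([ 483.3, -135. ]), array([136.6,  58.7]), -11.3) z [ 4. 14. 55.]
 tabtop 31 (array([ 485.7, -135.5]), array([32.1,  6.1]), -9.8) [ 486.3 -135.6]
 roll 26 [ 561.2 -243.5  109.5] (array([ 560.5, -243. ]), array([15.5,  6.3]), -18.1)
 roll 19 [ 555.1 -287.5  108.8] (array([ 553.8, -287.8]), array([15.2,  5. ]), 0.9)
 knob 57 [ 555.9 -264.7  145.4] (array([ 556.3, -264.6]), array([18.3, 16.5]), -10.8)
 standtop 134 (array([ 556.5, -264.6]), array([56.4, 35.6]), -8.5)
 stand all (array([ 556.6, -265.7]), array([89. , 70.8]), -7.7)
 rail 152 (array([ 539.3, -410.2]), array([105.1,   9.8]), 82.7) zmax 38.5
 rail 156 (array([ 460.1, -400. ]), array([104.4,  10.4]), 82.8) zmax 39.2
 rack blue (array([ 509. , -400.2]), array([217.8, 196.3]), -74.3)
 cheeks (array([ 499.1, -403.3]), array([122.5, 108.7]), 83.1)
 tray rim (array([434.5, -81.3]), array([104.9,  47.5]), 28.2)
w0
 temples rect (array([ 485.3, -132.5]), array([145.4,  63.4]), -10.8) z [11. 15. 54.]
 tabtop 145 (array([ 486., -132.]), array([35.1,  8.6]), -10.1) [ 486. -132.]
 roll 70 [ 549.9 -283.9  109. ] (
[... 1292 characters left out ...]
^^^^^^
  File "h.py", line 12, in ray
    K,D,R,t=cm; p=cv2.undistortPoints(np.array(px,float).reshape(-1,1,2),K,D).reshape(-1,2)
                  ~~~~~~~~~~~~~~~~~~~^^^^^^^^^^^^^^^^^^^^^^^^^^^^^^^^^^^^^^^^
cv2.error: OpenCV(4.12.0) /io/opencv/modules/calib3d/src/undistort.dispatch.cpp:347: error: (-215:Assertion failed) CV_IS_MAT(_src) && CV_IS_MAT(_dst) && (_src->rows == 1 || _src->cols == 1) && (_dst->rows == 1 || _dst->cols == 1) && _src->cols + _src->rows - 1 == _dst->rows + _dst->cols - 1 && (CV_MAT_TYPE(_src->type) == CV_32FC2 || CV_MAT_TYPE(_src->type) == CV_64FC2) && (CV_MAT_TYPE(_dst->type) == CV_32FC2 || CV_MAT_TYPE(_dst->type) == CV_64FC2) in function 'cvUndistortPointsInternal'
```

```bash
sed -i 's/    t=org&(Z>47);/    t=near(P,(485,-134),35)\&(Z>46);/' fit.py; python3 fit.py | sed -n '/w1/,$p'
```

```text
w1
 temples rect (array([ 484.1, -133.4]), array([140.7,  62.8]), -10.4) z [10. 14. 18.]
 tabtop 182 (array([ 485.8, -134.9]), array([36.1, 10. ]), -9.6) [ 485.7 -134.8]
 roll 100 [ 553.4 -285.1  108.9] (array([ 553.4, -285.1]), array([17.1,  8.2]), -6.6)
 roll 101 [ 559.9 -241.6  108.7] (array([ 560.2, -241.6]), array([17.7,  8.7]), -9.7)
 knob 43686 [ 539.  -265.   390.9] (array([ 552. , -267.5]), array([99.6, 48. ]), -86.8)
 standtop 367 (array([ 556.8, -263. ]), array([55.7, 36. ]), -8.4)
 stand all (array([ 546.2, -272.1]), array([96.6, 32.3]), -89.8)
 rail 633 (array([ 460.4, -399. ]), array([108.4,  11.6]), 82.9) zmax 37.3
 rail 546 (array([ 539.3, -408.8]), array([108.1,  11.6]), 82.8) zmax 37.4
 rack blue (array([ 507.9, -398.6]), array([219. , 198.2]), -66.9)
 cheeks (array([ 500. , -401.6]), array([122.3, 109.1]), 83.2)
 tray rim (array([ 493.8, -130.4]), array([189.2, 110.7]), -6.8)
```

Poses in world coordinates:

| Item | x (mm) | y (mm) | Yaw (deg) |
|---|---|---|---|
| Tweezers | 556.7 | −263.5 | −8.3 |
| Temples | 485.7 | −134 | −10.2 |
| Rack | 499.8 | −403.9 | −7.1 |

Now I'll go to the rolls and squeeze.

```bash
cat >> h.py <<'E'
TW=np.array([556.7,-263.5]); TP=np.array([485.7,-134.]); RK=np.array([499.8,-403.9]); aT,aP,aR=np.radians([81.7,79.8,82.9])
def st(m=""): print(m,"t",telemetry.read_time(),"tcp",np.round(telemetry.read_tool_pos(),1),"F",np.round(telemetry.read_wrist_force(),1),"M",np.round(telemetry.read_ft_torque(),2),"w",round(float(telemetry.read_grip_width()),1),"gf",np.round(telemetry.read_grip_force(),1))
E
python3 - <<'E'
from h import *
robot.goto([*TW,185],down(aT)); set_gripper(87,20); st("above")
print(robot.movel([*TW,85],v=80,threshold=6)); st("down")
for w in (60,54,50): set_gripper(w,20); st(w)
E
```

```text
above t 4.35 tcp [ 558.4 -264.5  187.7] F [ 0.5  0.2 -0.1] M [0.01 0.01 0.03] w 87.0 gf 0.0
False
down t 5.75 tcp [ 557.1 -263.8   85.6] F [-0.4  0.3  0. ] M [-0.01 -0.04  0.06] w 87.2 gf 0.0
60 t 6.5167 tcp [ 556.7 -263.5   85. ] F [-0.5  0.4 -0.2] M [ 0.04  0.03 -0.03] w 60.2 gf 0.0
54 t 6.9583 tcp [ 556.7 -263.6   85. ] F [-0.6 -1.2  0.1] M [-0.08  0.05 -0.05] w 53.9 gf 0.2
50 t 7.3417 tcp [ 556.9 -263.6   85.5] F [-0.8  0.6  5.8] M [ 0.12  0.14 -0.03] w 50.6 gf 8.2
```

```bash
python3 - <<'E'
from h import *
set_gripper(40,20); st(40); set_gripper(26,20); st("sq")
robot.movel([*TW,87],v=20); st("lift2")
robot.movel([*TW,170],v=60); st("lift")
robot.goto([TP[0],TP[1]-75,175],down(aP)); robot.hold(.3)
im,d=grab_frame("wrist"); cv2.imwrite("pics/w2.png",im)
im,d=grab_frame("side"); cv2.imwrite("pics/s2.png",cv2.resize(im[120:280,150:350],None,fx=3,fy=3)); st()
E
```

```text
40 t 7.8667 tcp [ 557.  -263.8   86.7] F [-2.1  0.6 11. ] M [ 0.27  0.37 -0.02] w 40.5 gf 10.1
sq t 8.2583 tcp [ 557.  -264.7   87.1] F [-2.5 -0.7 13.2] M [-0.07  0.55 -0.04] w 30.0 gf 20.0
lift2 t 8.5083 tcp [ 556.8 -263.7   87.2] F [-0.6 -0.2  6. ] M [-0.01  0.15  0.  ] w 29.9 gf 20.0
lift t 10.0417 tcp [ 556.4 -263.3  169.5] F [-0.4 -0.4 -0.7] M [ 0.03 -0.02  0.04] w 29.9 gf 20.0
 t 10.8917 tcp [ 486.2 -209.4  174.8] F [ 0.3 -0.4 -1.3] M [ 0.03 -0.02  0.04] w 29.9 gf 20.0
```

View pics/s2.png

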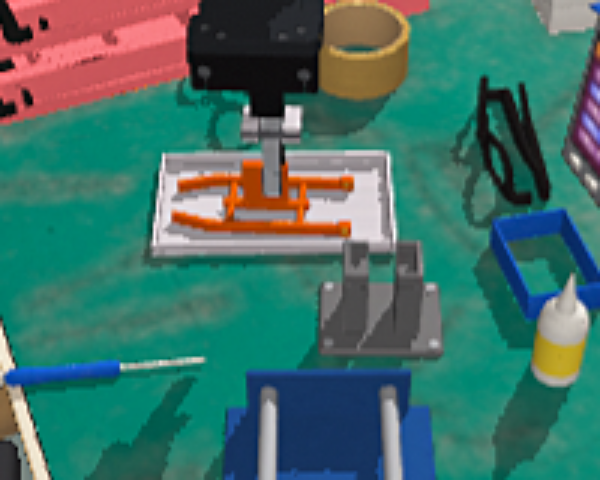

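View pics/w2.png

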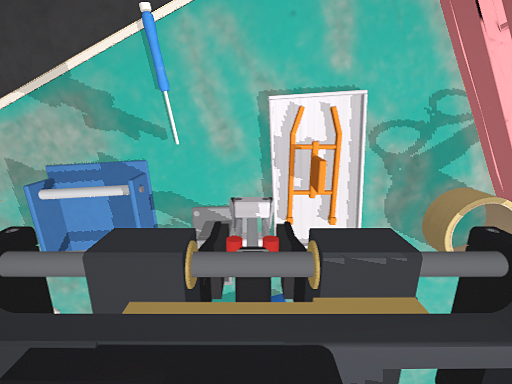

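The tweezers hang upright between the pads (rolls at (233,243) and (271,243)) with the jaws open, and nothing else has moved. Next I'll lower them over the tab.

```bash
python3 - <<'E'
from h import *
robot.movel([*TP,175],v=80,rotation=down(aP)); robot.hold(.2); st()
print(robot.movel([*TP,130],v=60,threshold=5)); st()
im,d=grab_frame("side"); cv2.imwrite("pics/s3.png",cv2.resize(im[130:230,180:310],None,fx=5,fy=5))
E
```

```text
t 12.1833 tcp [ 485.8 -134.5  175. ] F [ 0.1 -0.6 -0.5] M [-0.    0.01  0.08] w 29.9 gf 20.0
False
 t 13.0833 tcp [ 485.9 -134.1  130.1] F [ 0.5 -0.9 -0.2] M [0.04 0.06 0.01] w 30.0 gf 20.0
```

View pics/s3.png

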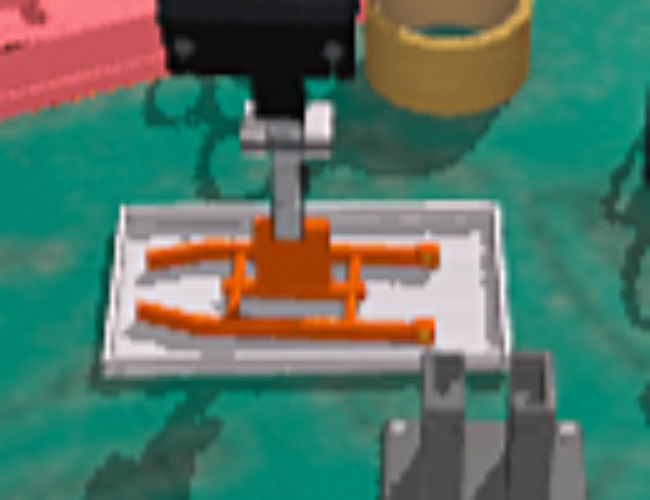

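The blade is centred over the tab in x (288 against 292 px), with no contact. I'll go on down and release slowly.

```bash
python3 - <<'E'
from h import *
print(robot.movel([*TP,95],v=40,threshold=5)); st("low")
z=telemetry.read_tool_pos()[2]
if z<99:
  for w in (34,38,42,45,48,51,54,60,87): set_gripper(w,20); st(w)
  im,d=grab_frame("side"); cv2.imwrite("pics/s4.png",cv2.resize(im[130:230,180:310],None,fx=5,fy=5))
E
```

```text
False
low t 14.1583 tcp [ 485.9 -134.1   95.1] F [-0.   0.5 -0.9] M [-0.02  0.01  0.02] w 30.1 gf 20.0
34 t 14.5583 tcp [ 485.8 -134.    95.1] F [ 0.3 -0.3  0.4] M [-0.02 -0.03  0.03] w 33.9 gf 9.4
38 t 14.95 tcp [ 485.7 -134.    95. ] F [-0.3 -0.1 -0.2] M [ 0.06 -0.03 -0.03] w 38.0 gf 8.7
42 t 15.3417 tcp [ 485.7 -134.    95. ] F [-0.4  0.1 -0.9] M [ 0.01  0.04 -0.01] w 42.1 gf 8.1
45 t 15.6917 tcp [ 485.7 -134.    95. ] F [ 0.1 -0.8 -0.8] M [-0.02  0.01  0.01] w 45.0 gf 7.7
48 t 16.0417 tcp [ 485.7 -134.    95. ] F [-0.2 -0.4 -1.1] M [ 0.09 -0.01 -0.11] w 48.0 gf 7.2
51 t 16.3917 tcp [ 485.8 -134.    95.1] F [0.6 0.6 0.1] M [ 0.02 -0.01  0.  ] w 51.2 gf 0.0
54 t 16.75 tcp [ 485.7 -134.    95. ] F [ 0.1  0.4 -1.4] M [-0.03  0.03  0.02] w 54.1 gf 0.0
60 t 17.1917 tcp [ 485.7 -134.    95. ] F [ 0.5  0.4 -0.1] M [-0.02 -0.03 -0.02] w 59.7 gf 0.0
87 t 17.9583 tcp [ 485.7 -134.    95. ] F [ 0.6  0.2 -0.5] M [-0.02  0.01 -0.01] w 86.7 gf 0.0
```

View pics/s4.png

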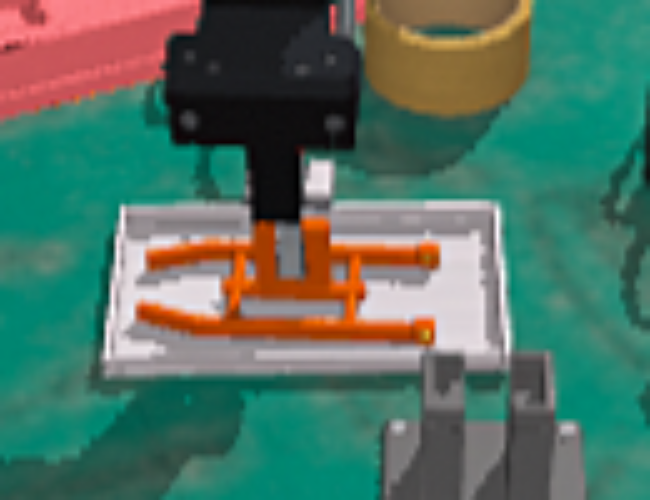

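The jaws have shut on the tab: the pads unloaded at 50 mm and the blade is centred on the tab. Next I'll grip the knob and lift.

```bash
python3 - <<'E'
from h import *
print(robot.movel([*TP,126],v=60,threshold=6)); st()
for w in (30,22,19,17): set_gripper(w,15); st(w)
set_gripper(10,40); st("grip")
robot.movel([*TP,131],v=25); robot.hold(.2); st("up5")
robot.movel([*TP,226],v=60); robot.hold(.3); st("up")
im,d=grab_frame("side"); cv2.imwrite("pics/s5.png",im); np.save("s5.npy",d)
cm=cam("wrist"); im,d=grab_frame("wrist"); cv2.imwrite("pics/w5.png",im); np.savez("w5.npz",im=im,d=d,K=cm[0],D=cm[1],R=cm[2],t=cm[3])
a=cv2.imread("pics/s5.png")[60:240,160:340]; cv2.imwrite("pics/c5.png",np.hstack([cv2.resize(a,(400,400)),cv2.resize(im[150:384,120:400],(400,400))]))
E
```

```text
False
 t 18.675 tcp [ 485.7 -134.   126.3] F [-0.7  0.4 -0.2] M [ 0.05  0.03 -0.03] w 86.7 gf 0.0
30 t 19.825 tcp [ 485.7 -134.   126. ] F [-0.3  0.2  0.6] M [ 0.02 -0.02 -0.02] w 30.1 gf 0.0
22 t 20.3167 tcp [ 485.7 -134.   126. ] F [ 0.3  0.3 -0.3] M [0.07 0.02 0.05] w 22.1 gf 0.0
19 t 20.675 tcp [ 485.7 -134.   126. ] F [ 1.3 -0.2 -0.2] M [ 0.03 -0.03  0.01] w 18.9 gf 0.0
17 t 20.9833 tcp [ 485.7 -134.   126. ] F [ 0.3 -0.4 -0. ] M [ 0.03  0.03 -0.02] w 16.9 gf 0.0
grip t 21.2 tcp [ 485.7 -134.1  126. ] F [-0.  -0.3 -0.4] M [-0.03  0.04 -0.02] w 15.5 gf 40.0
up5 t 21.75 tcp [ 485.6 -134.   131. ] F [-0.9 -0.5 -0.3] M [ 0.02 -0.04  0.02] w 15.7 gf 40.0
up t 23.7833 tcp [ 485.7 -134.   225.9] F [-0.1 -0.1 -1.7] M [-0.09  0.02 -0.04] w 15.6 gf 40.0
```

View pics/c5.png

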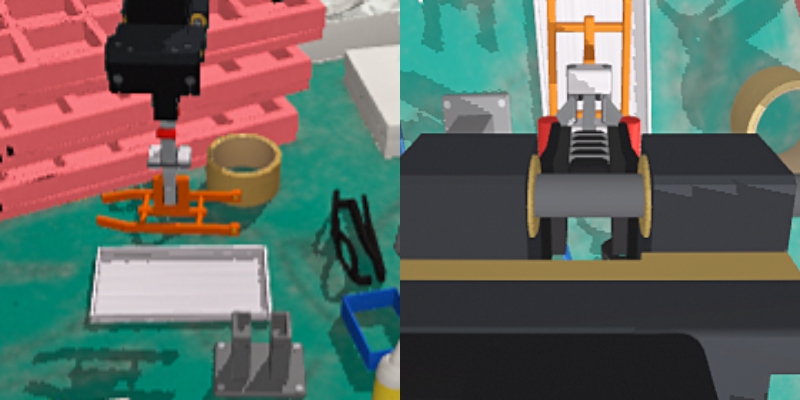

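The temples hang level from the clamped tweezers. I'll carry them to hover over the rack and compare them with the rails there.

```bash
python3 - <<'E'
from h import *
from fit import rect,big,near
robot.movel([*RK,226],v=90,rotation=down(aR)); robot.movel([*RK,178],v=60); robot.hold(.4); st("hover")
im,d=grab_frame("side"); cv2.imwrite("pics/s6.png",im); np.save("s6.npy",d); cm=cam("side")
def cl(im,d):
    P=cloud(cm,d); return P,[im[...,i].astype(int) for i in range(3)]
P,(b,g,r)=cl(im,d); m=near(P,RK,100)&(r>150)&(g<180)&(r-b>90)&(P[...,2]>45)
Q=P[m]; print("temples",rect(Q),np.percentile(Q[:,2],[1,10,50,90,99]).round(1))
L=Q[Q[:,2]<75]; A=np.c_[L[:,:2]-RK,np.ones(len(L))]; print("plane tilt",np.linalg.lstsq(A,L[:,2],rcond=None)[0])
im0=cv2.imread("pics/side0.png"); P,(b,g,r)=cl(im0,np.load("side0.npy"))
ra=near(P,RK,85)&(P[...,2]>26)&(P[...,2]<42)&(abs(r-b)<40)&(r>110)
n,l,s,c=cv2.connectedComponentsWithStats(ra.astype(np.uint8))
for i in range(1,n):
    if s[i,4]>40: print("rail",s[i,4],rect(P[l==i]),np.percentile(P[l==i][:,2],95))
bl=near(P,RK,90)&(b-r>40)&(P[...,2]>44); print("cheeks",rect(P[bl]))
cv2.imwrite("pics/c6.png",cv2.resize(im[180:330,190:330],None,fx=4,fy=4))
E
```

```text
hover t 28.3833 tcp [ 499.9 -403.9  178.2] F [ 0.6 -0.3 -0.6] M [ 0.07 -0.    0.01] w 15.8 gf 40.0
temples (array([ 499.7, -409.1]), array([141.6,  73.6]), -7.0) [ 59.3  63.   66.9 105.4 269.5]
plane tilt [3.75508054e-03 7.90167621e-03 6.59463255e+01]
rail 211 (array([ 463.1, -394.8]), array([100.6,   9.5]), 83.9) 38.56032084833407
rail 198 (array([ 542.6, -409.5]), array([90.8,  9.8]), 82.6) 38.79982742427849
cheeks (array([ 502.5, -403.2]), array([125. , 107.9]), 83.1)
```

View pics/c6.png

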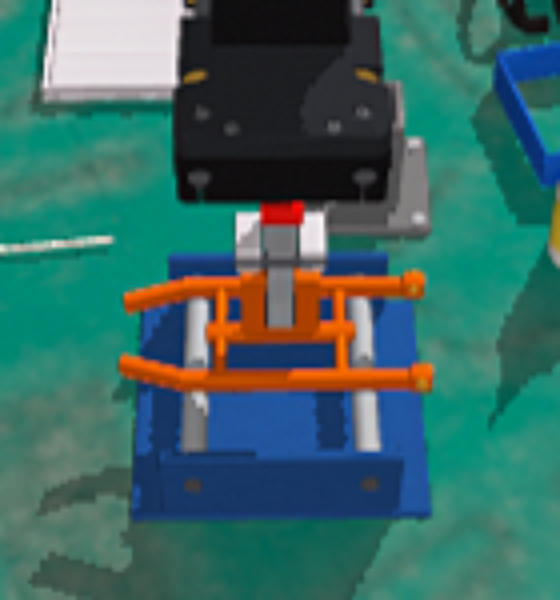

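```bash
python3 - <<'E'
from h import *
from fit import rect,near
cm=cam("side"); im=cv2.imread("pics/s6.png"); P=cloud(cm,np.load("s6.npy")); b,g,r=[im[...,i].astype(int) for i in range(3)]
m=near(P,RK,85)&(r>150)&(r-b>90)
for lo,hi in((57,72),(62,72),(64,72)): Q=P[m&(P[...,2]>lo)&(P[...,2]<hi)]; print(rect(Q))
Q=P[m&(P[...,2]>75)&(P[...,2]<108)]; print("tab",rect(Q),Q[:,2].max())
# in-rack frame tab x-extents
u=np.array([np.cos(-.124),np.sin(-.124)]); s=(Q[:,:2]-RK)@u; print(np.percentile(s,[1,99]))
# tray pose before, same camera
im=cv2.imread("pics/side0.png"); P=cloud(cm,np.load("side0.npy")); b,g,r=[im[...,i].astype(int) for i in range(3)]
m=near(P,TP,85)&(r>150)&(r-b>90)&(P[...,2]>8)
print("before",rect(P[m&(P[...,2]<20)]),rect(P[m&(P[...,2]>25)]))
bl=near(P,RK,90)&(b-r>40)
for lo,hi in((44,52),(5,60)): print("rackall",rect(P[bl&(P[...,2]>lo)&(P[...,2]<hi)]))
E
```

```text
(array([ 500.2, -404.6]), array([141.5,  64.9]), -7.1)
(array([ 499.9, -404.6]), array([140.9,  64.9]), -7.1)
(array([ 499.9, -404.6]), array([140.9,  64.9]), -7.1)
tab (array([ 502.3, -405. ]), array([34.8,  6.7]), -6.1) 107.12955296277073
[-14.7881459   19.73215983]
before (array([ 485.5, -134.3]), array([141.2,  61.7]), -10.9) (array([ 488.3, -133.8]), array([33.9, 11.1]), -9.1)
rackall (array([ 502.5, -403.2]), array([125. , 107.9]), 83.1)
rackall (array([ 498.5, -415.2]), array([174.6, 153.9]), -9.0)
```

The temples are level and square (−7.1°), within about 1–2 mm of centre. I'll lower them to contact with a 1 mm x correction.

```bash
python3 - <<'E'
from h import *
G=RK+np.array([1.,.4])
robot.movel([*G,168],v=40); robot.hold(.2); st()
print(robot.movel([*G,153],v=12,threshold=3)); st("contact"); robot.hold(.3); st()
im,d=grab_frame("side"); cv2.imwrite("pics/s7.png",im); np.save("s7.npy",d)
P=cloud(cam("side"),d); b,g,r=[im[...,i].astype(int) for i in range(3)]
Q=P[(np.hypot(P[...,0]-RK[0],P[...,1]-RK[1])<85)&(r>150)&(r-b>90)&(P[...,2]<56)]; print(np.percentile(Q[:,2],[5,50,95]).round(1))
E
```

```text
t 29.0333 tcp [ 500.9 -403.6  168.1] F [-0.1 -0.2 -1.5] M [ 0.   -0.03  0.04] w 15.8 gf 40.0
True
contact t 29.875 tcp [ 500.8 -403.5  157.8] F [-0.6  0.5  4.3] M [ 0.04 -0.05 -0.04] w 16.0 gf 40.0
 t 30.175 tcp [ 500.8 -403.5  157.7] F [ 0.4 -0.8  5.7] M [0.08 0.03 0.  ] w 16.1 gf 40.0
[40.7 45.8 50. ]
```

Contact came at z = 157.8, as predicted. Now I'll release and back off straight up.

```bash
python3 - <<'E'
from h import *
from fit import rect
for w in (17,19,23,32,50): set_gripper(w,15); st(w)
p=telemetry.read_tool_pos(); robot.movel([p[0],p[1],240],v=60); st("up")
robot.movel([480,-140,300],v=200); robot.hold(.3); st()
im,d=grab_frame("side"); cm=cam("side"); cv2.imwrite("pics/s8.png",im)
P=cloud(cm,d); b,g,r=[im[...,i].astype(int) for i in range(3)]
m=(np.hypot(P[...,0]-RK[0],P[...,1]-RK[1])<90)&(r>150)&(r-b>90)
print("temples",rect(P[m&(P[...,2]<52)&(P[...,2]>40)]))
i2,d2=grab_frame("top"); cm=cam("top"); P=cloud(cm,d2); b,g,r=[i2[...,i].astype(int) for i in range(3)]
m=(np.hypot(P[...,0]-RK[0],P[...,1]-RK[1])<90)&(r>150)&(r-b>90)&(g<180)
print("top temples",rect(P[m&(P[...,2]<56)]),"(rack in top 499.7,-405.1, yaw -7.2)")
k=(np.hypot(P[...,0]-RK[0],P[...,1]-RK[1])<40)&(P[...,2]>180)&(P[...,2]<195); print("knob",P[k].mean(0) if k.any() else None)
cv2.imwrite("pics/c8.png",np.hstack([cv2.resize(im[130:330,150:350],(400,400)),cv2.resize(i2[100:290,170:360],(400,400))]))
E
```

```text
17 t 30.4667 tcp [ 499.8 -402.5  156.1] F [ 0.6 -0.8  0.6] M [-0.05  0.   -0.02] w 16.6 gf 0.2
19 t 30.775 tcp [ 500.  -402.5  156.3] F [0.7 0.3 0.6] M [-0.02 -0.02  0.02] w 19.1 gf 0.0
23 t 31.1667 tcp [ 500.1 -402.7  156.6] F [0.1 0.8 1.1] M [-0.02  0.03 -0.04] w 22.9 gf 0.0
32 t 31.675 tcp [ 500.1 -402.7  156.6] F [0.2 0.4 0.3] M [0.03 0.02 0.02] w 32.1 gf 0.0
50 t 32.325 tcp [ 500.1 -402.7  156.6] F [-0.1 -0.5 -0.7] M [ 0.04  0.05 -0.  ] w 50.3 gf 0.0
up t 33.8667 tcp [ 499.9 -402.5  239.5] F [-0.6 -1.1  0.3] M [ 0.03 -0.   -0.02] w 49.6 gf 0.0
 t 35.6667 tcp [ 480.  -140.5  299.8] F [-0.7 -1.7 -0.4] M [ 0.02 -0.03  0.04] w 50.2 gf 0.0
temples (array([ 501.1, -403.3]), array([141.2,  63.8]), -7.1)
top temples (array([ 498.1, -407.6]), array([139.4,  68.4]), -7.3) (rack in top 499.7,-405.1, yaw -7.2)
knob [ 500.07133559 -402.40008139  187.72004853]
```

View pics/c8.png

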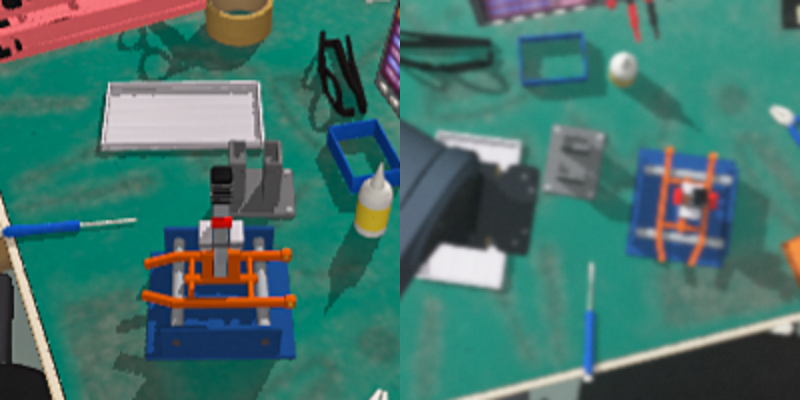

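The temples rest centred and square across both rails with the tweezers upright, and the bystanders haven't moved. I'll hand it in.

```bash
python3 -c "
from rig import workorder; print(workorder.close_job())"
```

```text
the job is handed in; nothing more can be done
None
```

The job is handed in: the temples rest level across both rails of the blue rack, square and centred to about 2 mm by camera, with the tweezers clamped upright on the tab; it took about 36 s, and the screwdriver, glue bottle and black spectacles were not disturbed.

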